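Wind-up radio: cover off, old cells out, crank swung out, wound and stowed

ROBOT

A 7-joint arm with a two-finger parallel gripper is mounted at the origin on the work surface. World frame = base frame: x ahead of the robot, y to its left, z up, the work surface at z = 0. Lengths are in m, angles in rad, forces in N, time in s.
With the tool pointing down it reaches from about 0.4 to 0.925 m from the base axis. Payload 4.1 kg.
Tool frame: the origin (TCP) lies at the very end of the fingers, on their centre line; the grasp point (between the pads) lies 19 mm behind it; z points along the fingers, x is the direction in which the jaws open and shut, and the axes are right-handed (so a half turn about z gives the same grasp; the last joint's range is limited). The gripper opens to 85 mm and grips with 20 to 120 N. Pads are 22 mm wide; open, the fingers measure 114 mm over their backs; the gripper's body (76 mm by 85 mm) begins 54 mm behind the grasp point. The pads swing forward as they close: fully open they stand 13 mm farther back than shut.
Start: joints at [-1.314, 0.398, 0.045, 1.537, -0.019, 1.207, -0.051], TCP at [0.226, 0.609, 0.231] pointing down, gripper open.
Joint ranges: [-2.82, 2.82], [-0.49, 2.23], [-1.37, 1.46], [0, 2.46], [-1.36, 4.5], [0.23, 2], [-2.94, 2.94]. Speed limits (rad/s): [2.57, 2.57, 3.14, 3.14, 3.14, 3.14, 3.14].

INTERFACE

Orientations are given as a rotation vector (axis times angle).
In Python, from workcell import monitor, read_camera, get_calibration, robot, spotter gives the robot as it stands.
- The arm moves only by the shell command python3 -m crank 'ROWS' [FORCE]. ROWS is text: rows parted by semicolons, each of 7 numbers parted by spaces: the shift along the tool's x, y, z in mm, then the turn, a rotation vector about the tool's x, y, z in degrees, then the closure, from 0 (fully open) to 1 (shut). A call has 1 to 10 rows; each row is the pose to reach, as a shift and turn from the pose commanded when the call began, along the tool's axes at that moment; what a row does not reach only later rows make up. A row lasts 1/12 s, in which the tool goes at most 41.7 mm and 7.16 degrees, less where a joint would pass 70% of its speed; a pose out of reach is approached as far as the arm can. A call with a gripper value outside its range is refused whole. The fingers move at their own pace and stop on an object; FORCE is the grip in N (left out, the last holds). Time passes only in rows, so rows that repeat a pose let the fingers close. It gives the time, the measured TCP pose, the force and the opening at its end, in the units of the state.
- monitor.observe(): the state, without advancing time (a new reading comes with each control period).
- read_camera(name): name is "scene" or "top"; returns the picture (384x512x3 uint8, red, green, blue); there is no depth.
- get_calibration(name): a dict with "mtx" (3x3 intrinsics, pixels), "camera_from_world" (4x4, takes a point from world to camera coordinates). Camera axes: x right, y down, z forward; pixel columns grow to the right and rows downward; lengths in m; the calibration is good to about 2 mm. A picture is of the moment at which its call begins. get_calibration takes no time and is no camera call.
- robot.hand_in(): hands the job in, once; it reports no verdict.
Trained networks look in the newest picture that a camera, given by its name, has taken for a name from the list of things; names that differ only in an ending like _2 or _b are one class to them, and where a whole thing is asked for, a point or a joint stands for the part that bears it (a point fixed in the world has none). Each returns a list of dicts, best first, with "p" (0 to 1); they miss things now and then, are a little off and sometimes report something else, mostly with a low value. They report only what shows in the picture. A call takes as long as a camera call.
- spotter.search_frame(name, camera): "at" ([row, column] in pixels, amid what is visible of it).
- spotter.spot_point(name, camera): "at" ([row, column] in pixels: a listed point, or the origin of a listed thing).
The state is a dict: "t": time; "joint_pos": joint angles; "qd": joint speeds; "joint_efforts": joint torques, N m; "ee_pos": TCP position; "orientation": TCP orientation; "force": force on the tool from outside, world axes, zero at the start; "wrist_torque": the same for the moment, N m; "opening": opening from 0.0 (shut) to 1.0 (fully open).
Only numpy, scipy, OpenCV 4.12 (cv2) and the standard library are available. Lean on these libraries where they do the work, as an engineer would, in place of code of your own. Each camera call takes 0.05 s, during which the arm holds its last target. There are 200 camera calls.

TASK

Get this wind-up radio ready and test its dynamo: squeeze the battery cover's two snap tabs, lift the cover off and lay it on the rubber mat, then put every old cell left in the bay into the grey bin, so that the dynamo does not charge them. After that swing the folding crank handle up out of its clip until it latches upright, and wind the crank at least three full turns clockwise seen from above. To finish, fold the handle down into its clip again and snap the cover back on over the empty bay; leave the other things on the bench where they are.

Things in the scene. Friction and masses are not known exactly. Their poses are not given: they have to be found in the camera images.
- radio: Wind-up emergency radio, beige plastic, 200 mm along its x, 250 mm along its y, 55 mm high, lying face down, fixed in an aluminium holding frame (four corner stops 34 mm high, outside the case). Origin: centre of its underside, z up. Its flat back faces up, 55 mm above the bench; on it are the battery bay (+x half, along y) and the crank (-x half).
- bay (a point): Middle of the battery bay's floor, level with the radio's back; axes as the radio's. Up to four cells lie in one row along y, centred at y = -81.75, -27.25, 27.25, 81.75 mm. Rails 6 mm high run 11.5 to 14.5 mm to both sides of the row's middle line; dividers 14 mm high stand between cells. At y -24 to 24 mm two catches 10 mm high stand 26.5 to 34 mm from the middle line.
- cover_mid (a point): Battery cover: hollow grey-beige hood, open below, 42 mm along its x, 234 mm along its y, 34 mm high, 115 g. This point is its middle, 17 mm above its lower rim, z up. At the start it stands on the radio's back over the bay, its y along the row of cells. Beside it are the radio's catches, so fingers must stay over 11 mm above the radio's back until it is off.
- cover_tabs (a point): Middle between the cover's two sprung snap tabs, one in the middle of each long side (at +x and -x of it), 40 mm long along y, 10 to 31 mm above the rim (this point: 20 mm): 50 mm over both tabs, 42 mm when both are pressed flush, about 6 N each (squeeze with 15 N or more). Hooks below hold it on until both are flush; it then lifts straight up, clear 15 mm higher. Refit: squeezed, lowered, let go.
- mat: Black rubber mat, 260 mm along its x, 130 mm along its y, 3 mm thick, fixed on the bench. Origin: centre of its underside.
- bin: Loose grey open bin for spent cells, 200 mm along its x, 130 mm along its y, 50 mm high, walls and floor about 4 mm, 0.5 kg. Origin: centre of its underside, z up.
- cell0_mid (a point): Old C cell (may be absent), a cylinder 26 mm in diameter and 50 mm long, about 66 g, dark sleeve with bright ends. This point is its centre; its own y is the cylinder's axis. At the start it lies in the bay under the cover, its centre 13 mm above the bay's floor.
- cell1_mid (a point): Old C cell (may be absent), a cylinder 26 mm in diameter and 50 mm long, about 66 g, dark sleeve with bright ends. This point is its centre; its own y is the cylinder's axis. At the start it lies in the bay under the cover, its centre 13 mm above the bay's floor.
- cell2_mid (a point): Old C cell (may be absent), a cylinder 26 mm in diameter and 50 mm long, about 66 g, dark sleeve with bright ends. This point is its centre; its own y is the cylinder's axis. At the start it lies in the bay under the cover, its centre 13 mm above the bay's floor.
- cell3_mid (a point): Old C cell (may be absent), a cylinder 26 mm in diameter and 50 mm long, about 66 g, dark sleeve with bright ends. This point is its centre; its own y is the cylinder's axis. At the start it lies in the bay under the cover, its centre 13 mm above the bay's floor.
- crank_axis (a point): Point on the crank's upright axis of turning, 20 mm above the radio's back: the height of the handle's folding pivot; axes as the radio's. The hub is 34 mm in diameter and 24 mm high. The crank arm is 50 mm long from the axis to the handle's pivot and stays below 30 mm above the radio's back.
- clip (a point): Centre of the handle's grip when stowed: 87 mm from the crank axis along the radio's +y, 20 mm above its back; axes as the radio's. The clip's two upright cheeks, 10 mm long along y, stand with their middle 15 mm nearer to the crank axis than this point; 23 mm of room between them along x, flared at the top, 32 mm high above the radio's back.
- handle_grip (a point): Centre of the handle's grip: black round sleeve spinning freely on its rod, 18 mm thick, 50 mm long along its own y, this point 37 mm from the folding pivot. Stowed it lies level, pointing away from the crank axis, its inner end in the clip so that the crank cannot turn; its outer 25 mm are free and can be pinched from above. Latched it stands upright, its top 82 mm above the radio's back.
- handle (a joint): Fold of the handle, rad: 0 stowed level in its clip, 1.57 upright and latched. It swings in the upright plane through the crank axis and the grip. A spring under its heel holds it at both ends and snaps over about half way; it takes about 3 to 5 N at the grip to swing it out of either end.
- crank (a joint): Turn of the crank, rad: 0 with the handle over its clip, growing clockwise as seen from above, 6.283 for each full turn, many turns; stopped just below 0. Turning takes about 2 to 4 N at the grip; it stays where it is left.
- switch_box: Bystander: small loose network switch, 80 x 105 x 27 mm. Origin: centre of its underside.
- magnifier: Bystander: round loose desk magnifier, 84 mm in diameter, 18 mm high. Origin: centre of its underside.

How it is judged:
By the outcome, as a careful person would: the job done as asked, in the order asked, and still so for the second after the job is handed in, with the robot touching nothing.
Of cell0, cell1, cell2, cell3 only 2 to 4 are there at a start; the rules pass over those that are not, and their reading is None.
At some moment in a run one of bin may be knocked a few centimetres aside while the robot is not near it.
Once in a run the grip may slacken for a moment while it holds something.
It also fails if it takes over 210 s, if anything falls off the work surface, if the arm or the gripper's body presses on something with over 40 N, if the wrist force passes 120 N, or if a joint passes its speed limit or range.

## Working session

There is one attempt and no reset: what is moved stays moved. The work goes in short steps, Python scripts to look and compute and a shell command to move; the robot and the scene stay as the last step left them, time stands still between calls to the robot, and variables do not carry over. Pictures are saved under pics/ and viewed, about 12 in all and at most 16, crops included, and the job is handed in when it is done.

```bash
mkdir -p pics; ls
cat > h.py <<'E'
import numpy as np, cv2
from scipy.spatial.transform import Rotation as R
from workcell import monitor, read_camera, get_calibration, robot, spotter
def cal(c):
    d=get_calibration(c); return np.array(d["mtx"]),np.array(d["camera_from_world"])
def proj(c,p):
    K,T=cal(c); q=K@(T[:3,:3]@np.array(p)+T[:3,3]); return q[1]/q[2],q[0]/q[2]
def unproj(c,rc,z):
    K,T=cal(c); d=T[:3,:3].T@np.linalg.inv(K)@np.array([rc[1],rc[0],1.]); o=-T[:3,:3].T@T[:3,3]
    return o+d*(z-o[2])/d[2]
def tri(pts):
    # pts: {cam:(r,c)}
    A=[];b=[]
    for c,rc in pts.items():
        K,T=cal(c); d=T[:3,:3].T@np.linalg.inv(K)@np.array([rc[1],rc[0],1.]);d/=np.linalg.norm(d); o=-T[:3,:3].T@T[:3,3]
        P=np.eye(3)-np.outer(d,d);A.append(P);b.append(P@o)
    return np.linalg.lstsq(np.vstack(A),np.hstack(b),rcond=None)[0]
def snap(c,f,box=None,s=1.5):
    im=read_camera(c)[:,:,::-1].copy()
    if box: im=im[box[0]:box[1],box[2]:box[3]]
    cv2.imwrite("pics/"+f,cv2.resize(im,None,fx=s,fy=s,interpolation=cv2.INTER_CUBIC))
def st():
    s=monitor.observe(); print("t",s["t"],"pos",np.round(s["ee_pos"],4),"F",np.round(s["force"],1),"op",round(s["opening"],3))
    M=R.from_rotvec(s["orientation"]).as_matrix(); print("tool axes cols\n",np.round(M,3)); return s
def to(p,s=None):
    # tool-frame shift mm from measured pose to world p
    s=s or monitor.observe(); M=R.from_rotvec(s["orientation"]).as_matrix()
    return np.round(1000*M.T@(np.array(p)-np.array(s["ee_pos"])),1)
E
python3 - <<'E'
from h import *
st()
for c in("scene","top"):
    snap(c,c+"0.png")
    K,T=cal(c); print(c,"cam at",np.round(-T[:3,:3].T@T[:3,3],3),"f",K[0,0])
Z=dict(radio=0,bay=.055,cover_mid=.072,cover_tabs=.075,mat=0,bin=0,crank_axis=.075,clip=.075,handle_grip=.075,switch_box=0,magnifier=0)
for n,z in Z.items():
    for c in("scene","top"):
        r=spotter.spot_point(n,c)
        print(n,c,[(round(q["p"],2),np.round(q["at"],1),np.round(unproj(c,q["at"],z)[:2],4)) for q in r[:2]])
E
```

```text
pics
t 0.0 pos [0.2262 0.6087 0.2303] F [ 0.9 -0.  -0.6] op 0.999
tool axes cols
 [[ 0.348  0.937 -0.001]
 [ 0.937 -0.348 -0.002]
 [-0.002  0.    -1.   ]]
scene cam at [1.233 0.519 0.777] f 488.6082510379234
top cam at [ 0.497 -0.014  1.056] f 374.55387700224463
radio scene [(0.94, array([229.2, 259.4]), array([ 0.5722, -0.0082]))]
radio top [(0.69, array([188.4, 265.5]), array([ 0.5701, -0.0164])), (0.44, array([238.3, 380. ]), array([ 0.4273, -0.3337]))]
bay scene [(0.85, array([225. , 243.3]), array([ 0.6302, -0.0073])), (0.74, array([210.6, 137.1]), array([ 0.7425, -0.2295]))]
bay top [(0.75, array([166.5, 264.6]), array([ 0.6253, -0.0145]))]
cover_mid scene [(0.71, array([218.3, 242.3]), array([ 0.629 , -0.0106]))]
cover_mid top [(0.76, array([166.4, 263.1]), array([ 0.6234, -0.0105]))]
cover_tabs scene [(0.65, array([217.3, 243. ]), array([ 0.6281, -0.0093]))]
cover_tabs top [(0.6, array([163.7, 262.9]), array([ 0.6302, -0.0101]))]
mat scene [(0.55, array([266.7, 427.2]), array([0.4421, 0.3504]))]
mat top [(0.82, array([237.6, 132.3]), array([0.435 , 0.3609])), (0.18, array([24
[... 323 characters left out ...]
5379, 0.0226]))]
clip top [(0.69, array([201.1, 251.9]), array([0.5319, 0.0198])), (0.35, array([200.3, 283.7]), array([ 0.5331, -0.0635]))]
handle_grip scene []
handle_grip top [(0.74, array([201.2, 251.8]), array([0.5316, 0.02  ])), (0.33, array([164.5, 264. ]), array([ 0.6281, -0.013 ]))]
switch_box scene [(0.81, array([333.4, 343.6]), array([0.7018, 0.2975])), (0.37, array([267.1, 431.1]), array([0.4381, 0.3575]))]
switch_box top [(0.93, array([142.3, 156.9]), array([0.7058, 0.2931])), (0.69, array([168.5, 265.1]), array([ 0.6266, -0.0159]))]
magnifier scene [(0.84, array([208.2, 137.5]), array([ 0.6985, -0.2929]))]
magnifier top [(0.58, array([143.4, 360.9]), array([ 0.6948, -0.2879]))]
```

View pics/top0.png

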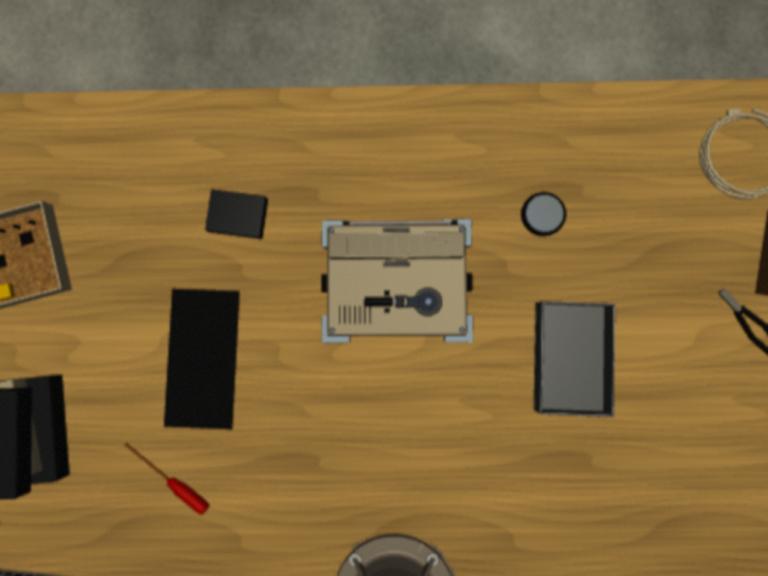

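View pics/scene0.png

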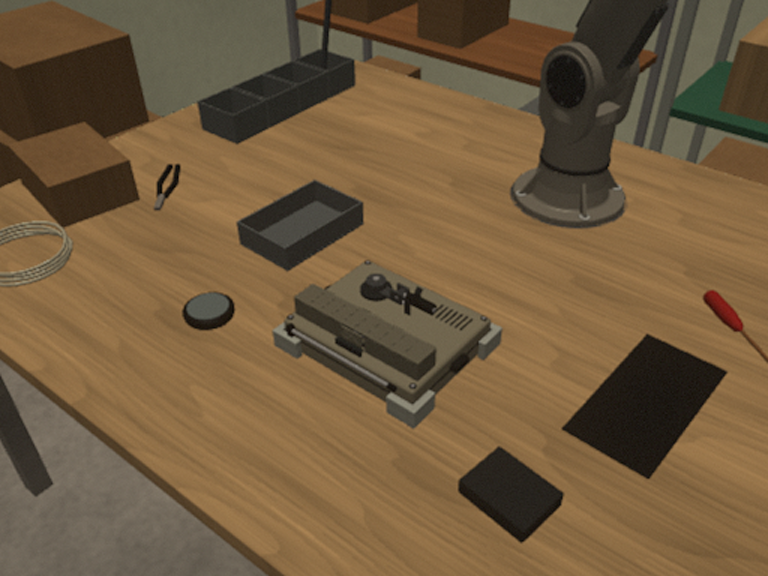

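The top view shows the radio roughly aligned with the world axes, with the cover on its far half at about (rows 225-258, cols 328-466, 1.5x). The crank hub is at (300,428) and points left to the clip at (300,385). The mat is at left with its long side along x, and the bin is at right at (358,574).

Run:
```python
from h import *
im=cv2.imread("pics/top0.png")
hsv=cv2.cvtColor(im,cv2.COLOR_BGR2HSV)
def rect(mask,box,z,name):
    m=np.zeros_like(mask);r0,r1,c0,c1=box;m[r0:r1,c0:c1]=mask[r0:r1,c0:c1]
    m=cv2.morphologyEx(m,cv2.MORPH_OPEN,np.ones((3,3)))
    cs=max(cv2.findContours(m,cv2.RETR_EXTERNAL,cv2.CHAIN_APPROX_NONE)[0],key=cv2.contourArea)
    h=cs[:,0,:].astype(float)
    P=np.array([unproj("top",((y+.5)/1.5-.5,(x+.5)/1.5-.5),z)[:2] for x,y in h],np.float32)
    r=cv2.minAreaRect(P*1000); print(name,r)
sat=hsv[:,:,1]; print("sat wood",sat[150,300],"radio",sat[280,400],"cover",sat[240,360],"mat",im[360,200],"bin",im[360,574])
rect((sat<120).astype(np.uint8)*255,(205,355,305,490),.05,"radio")
rect((hsv[:,:,2]<50).astype(np.uint8)*255,(280,440,150,255),.003,"mat")
rect((sat<110).astype(np.uint8)*255,(290,425,520,630),.05,"bin")
snap("top","crop1.png",(140,236,205,325),6)
r=np.array(proj("top",(.6277,-.0103,.089)));print(r)
```

```text
sat wood 158 radio 77 cover 73 mat [12 14 15] bin [91 96 98]
radio ((570.7595825195312, -12.734115600585938), (271.6807861328125, 224.8797149658203), 89.86592102050781)
mat ((432.62200927734375, 354.46124267578125), (126.33729553222656, 255.49542236328125), 87.32844543457031)
bin ((429.71136474609375, -326.2370910644531), (139.96942138671875, 199.11500549316406), 87.394775390625)
[163.93388749 262.95410188]
```

View pics/crop1.png

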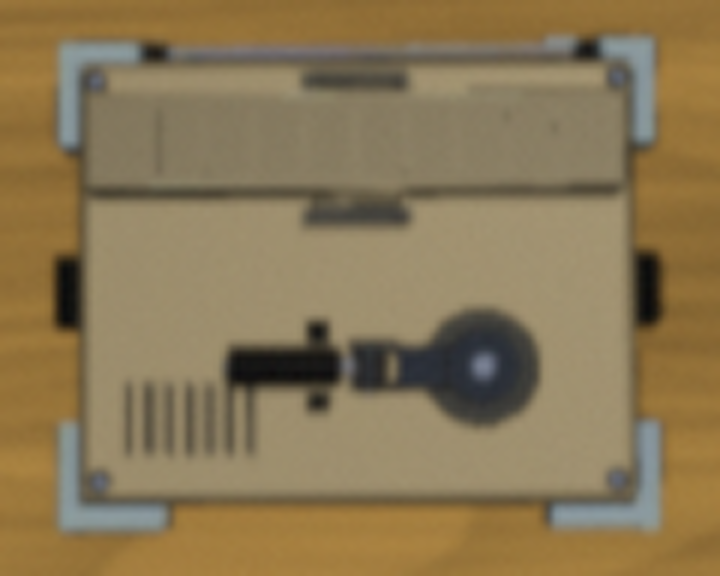

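The crop shows the screws at (82,96), (78,617), (481,100), (480,617), so yaw is about 0. The hub is at (366,484), the handle runs along row 366 over cols 228-338, and the cover top centre is at about (139,355).

Run:
```python
from h import *
f=lambda r,c,z:np.round(unproj("top",(140+(r+.5)/6-.5,205+(c+.5)/6-.5),z)[:2],4)
for n,a in dict(s1=(82,96,.056),s2=(78,617,.056),s3=(481,100,.056),s4=(480,617,.056),hub=(366,484,.079),gripOut=(366,228,.08),gripIn=(366,338,.08),cover=(139,355,.089),cl1=(330,318,.087),cl2=(402,318,.087),tab2=(217,355,.065)).items(): print(n,f(*a))
s=st(); print(to((.628,-.0105,.18),s), "turn deg", np.degrees(np.arctan2(.937,.348)))
```

```text
s1 [0.6626 0.1038]
s2 [ 0.6614 -0.1299]
s3 [0.4837 0.1027]
s4 [ 0.482  -0.1267]
hub [ 0.5322 -0.0673]
gripOut [0.5333 0.0439]
gripIn [ 0.5328 -0.0039]
cover [ 0.6308 -0.0124]
cl1 [0.5482 0.0045]
cl2 [0.5171 0.0048]
tab2 [ 0.5993 -0.012 ]
t 1.25 pos [0.2264 0.6093 0.2313] F [ 0.4  0.7 -0.1] op 1.0
tool axes cols
 [[ 0.348  0.937  0.   ]
 [ 0.937 -0.348  0.   ]
 [ 0.     0.    -1.   ]]
[-441.1  592.3   51.3] turn deg 69.62510008398777
```

```bash
T="-441 592 51 0 0 69.2 0"; python3 -m crank '-441 592 51 0 0 69.2 0; -441 592 51 0 0 69.2 0; -441 592 51 0 0 69.2 0; -441 592 51 0 0 69.2 0; -441 592 51 0 0 69.2 0; -441 592 51 0 0 69.2 0; -441 592 51 0 0 69.2 0; -441 592 51 0 0 69.2 0; -441 592 51 0 0 69.2 0; -441 592 51 0 0 69.2 0'; python3 -c "
from h import *
s=st(); print(to((.629,-.0115,.13),s))"
```

```text
t: 2.08
ee_pos: [0.4532, 0.2587, 0.2029]
orientation: [-3.141, -0.003, -0.001]
force: [0.4, -0.1, 0.2]
opening: 1.001
t 2.0833 pos [0.4532 0.2587 0.2029] F [ 0.4 -0.1  0.2] op 1.001
tool axes cols
 [[ 1.     0.002  0.001]
 [ 0.002 -1.     0.001]
 [ 0.001 -0.001 -1.   ]]
[175.2 270.7  72.7]
```

```bash
python3 -m crank '175 271 40 0 0 0 0; 175 271 40 0 0 0 0; 175 271 40 0 0 0 0; 175 271 40 0 0 0 0; 175 271 40 0 0 0 0; 175 271 40 0 0 0 0; 175 271 40 0 0 0 0; 175 271 40 0 0 0 0; 175 271 60 0 0 0 0; 175 271 60 0 0 0 0' 40; python3 -c "
from h import *
s=st(); print(to((.629,-.0115,.067),s))
snap('scene','s1.png',(120,300,150,390),3)
for n,z in (('cover_mid',.072),('cover_tabs',.075)):
  for c in ('scene','top'):
    read_camera(c); print(n,c,[(round(q['p'],2),np.round(unproj(c,q['at'],z)[:2],4)) for q in spotter.spot_point(n,c)[:1]])
"
```

```text
t: 2.92
ee_pos: [0.628, -0.0124, 0.1397]
orientation: [3.14, 0.004, -0.008]
force: [-1.2, 1.3, -0.4]
opening: 0.999
t 2.9167 pos [ 0.628  -0.0124  0.1397] F [-1.2  1.3 -0.4] op 0.999
tool axes cols
 [[ 1.     0.002 -0.005]
 [ 0.002 -1.    -0.002]
 [-0.005  0.002 -1.   ]]
[ 1.4 -1.1 72.7]
cover_mid scene [(0.59, array([ 0.6317, -0.0135]))]
cover_mid top []
cover_tabs scene []
cover_tabs top []
```

View pics/s1.png

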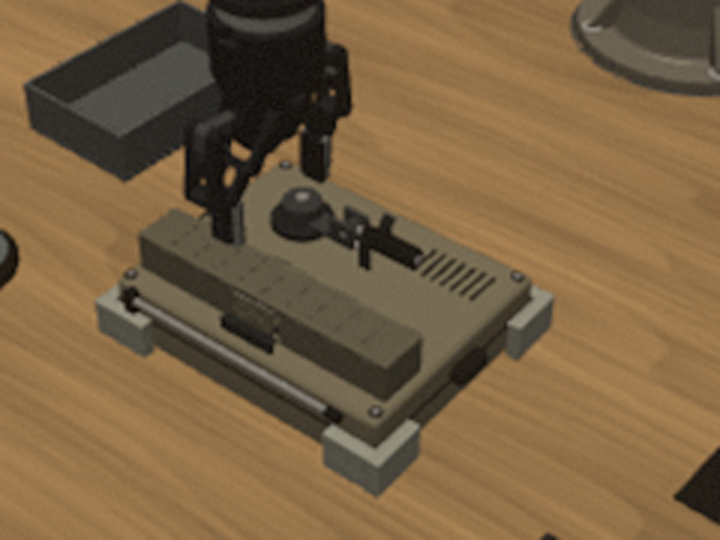

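The image shows the open fingers straddling the cover above its middle. I'll descend.

```bash
python3 -m crank '1 -1 20 0 0 0 0; 1 -1 40 0 0 0 0; 1 -1 60 0 0 0 0; 1 -1 66 0 0 0 0; 1 -1 70 0 0 0 0; 1 -1 70 0 0 0 0; 1 -1 70 0 0 0 0' 40; python3 -c "
from h import *
s=st(); print(to((.629,-.0115,.067),s))"
```

```text
t: 3.95
ee_pos: [0.6312, -0.0083, 0.0736]
orientation: [-3.142, -0.012, -0.003]
force: [0.2, 0.5, -0.0]
opening: 1.0
t 3.95 pos [ 0.6312 -0.0083  0.0736] F [ 0.2  0.5 -0. ] op 1.0
tool axes cols
 [[ 1.     0.007  0.002]
 [ 0.007 -1.     0.   ]
 [ 0.002 -0.    -1.   ]]
[-2.2  3.2  6.6]
```

```bash
python3 -m crank '-1 2 5 0 0 0 0; -1 2 5 0 0 0 0;-1 2 5 0 0 0 0.4; -1 2 5 0 0 0 0.7; -1 2 5 0 0 0 0.7;-1 2 5 0 0 0 0.7;-1 2 5 0 0 0 0.7; -1 2 5 0 0 0 0.7; -1 2 5 0 0 0 0.7' 50; python3 -c "
from h import *
s=st()
snap('scene','s2.png',(120,300,150,390),3)"
```

```text
t: 4.7
ee_pos: [0.6303, -0.0103, 0.0687]
orientation: [-3.141, -0.011, -0.003]
force: [-0.2, 0.5, 5.8]
opening: 0.475
t 4.7 pos [ 0.6303 -0.0103  0.0687] F [-0.2  0.5  5.8] op 0.475
tool axes cols
 [[ 1.     0.007  0.002]
 [ 0.007 -1.     0.   ]
 [ 0.002 -0.    -1.   ]]
```

View pics/s2.png

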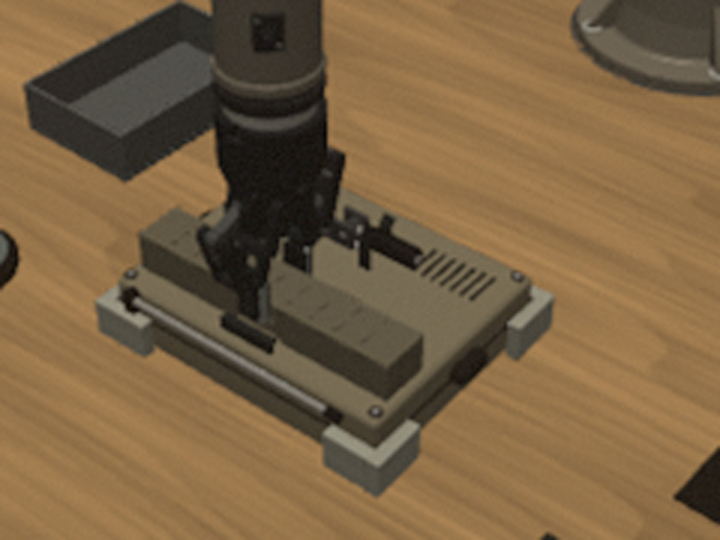

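Opening 40 mm means both tabs are flush. I'll lift.

```bash
python3 -m crank '0 0 -6 0 0 0 0.7; 0 0 -12 0 0 0 0.7; 0 0 -20 0 0 0 0.7; 0 0 -30 0 0 0 0.7; 0 0 -50 0 0 0 0.7; 0 0 -75 0 0 0 0.7; 0 0 -100 0 0 0 0.7; 0 0 -100 0 0 0 0.7' 50; python3 -c "
from h import *
s=st()
snap('scene','s3.png',(80,300,130,390),2.8)
print(to((.4345,.356,.19),s))"
```

```text
t: 5.42
ee_pos: [0.6329, -0.0111, 0.1744]
orientation: [-3.141, -0.011, -0.016]
force: [1.0, -0.3, 0.6]
opening: 0.472
t 5.4167 pos [ 0.6329 -0.0111  0.1744] F [ 1.  -0.3  0.6] op 0.472
tool axes cols
 [[ 1.     0.007  0.01 ]
 [ 0.007 -1.     0.001]
 [ 0.01  -0.001 -1.   ]]
[-195.7 -368.5  -17.3]
```

View pics/s3.png

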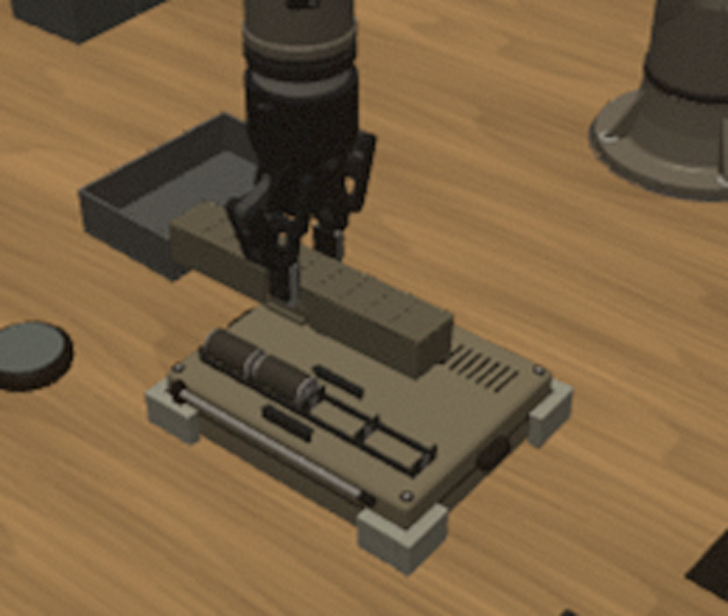

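The cover is off and held. Two cells are in the bay, in the slots at the -y end (~(355,235) and (378,285)). The other two slots are empty. Next I'll carry the cover to the mat, turning it 87°.

```bash
python3 -m crank '-194 -368 -17 0 0 -87 0.7; -194 -368 -17 0 0 -87 0.7; -194 -368 -17 0 0 -87 0.7; -194 -368 -17 0 0 -87 0.7; -194 -368 -17 0 0 -87 0.7; -194 -368 -17 0 0 -87 0.7; -194 -368 -17 0 0 -87 0.7; -194 -368 -17 0 0 -87 0.7; -194 -368 -17 0 0 -87 0.7; -194 -368 -17 0 0 -87 0.7' 50; python3 -c "
from h import *
s=st()
print(to((.4366,.355,.1),s))"
```

```text
t: 6.3
ee_pos: [0.4308, 0.3572, 0.1844]
orientation: [2.535, 1.855, -0.002]
force: [1.1, 0.7, -1.0]
opening: 0.475
t 6.3 pos [0.4308 0.3572 0.1844] F [ 1.1  0.7 -1. ] op 0.475
tool axes cols
 [[ 0.303  0.953 -0.001]
 [ 0.953 -0.303 -0.001]
 [-0.001 -0.001 -1.   ]]
[-0.2  6.3 84.4]
```

```bash
python3 -m crank '0 6 20 0 0 -15 0.7; 0 6 40 0 0 -15 0.7; 0 6 70 0 0 -15 0.7; 0 6 84 0 0 -15 0.7; 0 6 84 0 0 -15 0.7' 50; python3 -c "
from h import *
s=st()
snap('scene','s4.png',(150,350,290,510),2.8)
print(to((.4366,.355,.018),s))"
```

```text
t: 6.72
ee_pos: [0.4353, 0.3517, 0.0965]
orientation: [2.278, 2.163, -0.015]
force: [-0.2, -0.3, -1.6]
opening: 0.474
t 6.7167 pos [0.4353 0.3517 0.0965] F [-0.2 -0.3 -1.6] op 0.474
tool axes cols
 [[ 0.052  0.999 -0.007]
 [ 0.999 -0.052 -0.007]
 [-0.007 -0.007 -1.   ]]
[ 4.   1.6 78.4]
```

View pics/s4.png

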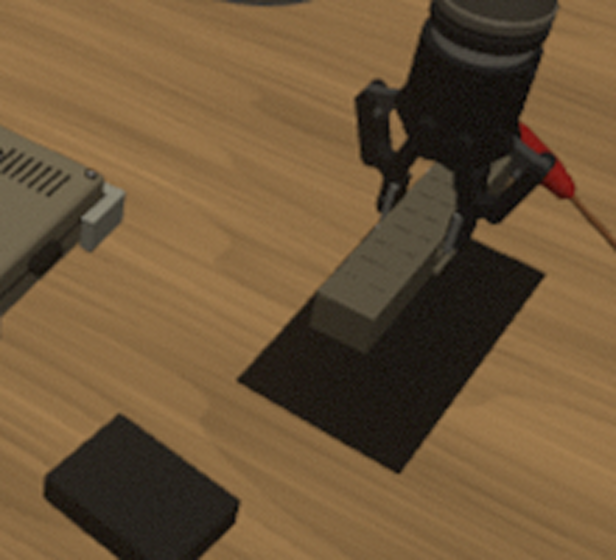

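The cover is aligned over the mat, which has its corners at (380,238), (470,398), (275,543). I'll lower it.

```bash
python3 -m crank '3 2 25 0 0 0 0.7; 3 2 50 0 0 0 0.7; 3 2 65 0 0 0 0.7; 3 2 72 0 0 0 0.7; 3 2 75 0 0 0 0.7; 3 2 77 0 0 0 0.7; 3 2 77 0 0 0 0.7' 50; python3 -c "
from h import *
s=st()"
```

```text
t: 7.35
ee_pos: [0.4414, 0.358, 0.0247]
orientation: [2.278, 2.163, 0.003]
force: [-0.2, 0.2, -0.0]
opening: 0.471
t 7.35 pos [0.4414 0.358  0.0247] F [-0.2  0.2 -0. ] op 0.471
tool axes cols
 [[ 0.052  0.999  0.002]
 [ 0.999 -0.052  0.001]
 [ 0.002  0.001 -1.   ]]
```

```bash
python3 -m crank '-2 -3 4 0 0 0 0.7; -2 -3 6 0 0 0 0.7; -2 -3 8 0 0 0 0.7; -2 -3 8 0 0 0 0.7' 50; python3 -c "
from h import *
s=st()"
```

```text
t: 7.68
ee_pos: [0.4375, 0.3559, 0.0184]
orientation: [-2.278, -2.163, 0.0]
force: [-5.5, -2.3, 17.7]
opening: 0.475
t 7.6833 pos [0.4375 0.3559 0.0184] F [-5.5 -2.3 17.7] op 0.475
tool axes cols
 [[ 0.052  0.999 -0.001]
 [ 0.999 -0.052  0.   ]
 [ 0.    -0.001 -1.   ]]
```

```bash
python3 -m crank '0 0 -1 0 0 0 0.7; 0 0 -1 0 0 0 0; 0 0 -1 0 0 0 0; 0 0 -1 0 0 0 0; 0 0 -2 0 0 0 0; 0 0 -30 0 0 0 0; 0 0 -70 0 0 0 0; 0 0 -110 0 0 0 0; 0 0 -150 0 0 0 0; 0 0 -160 0 0 0 0' 40; python3 -c "
from h import *
s=st()
print(to((.629,-.0985,.18),s))"
```

```text
t: 8.52
ee_pos: [0.4407, 0.3581, 0.1825]
orientation: [-2.278, -2.163, -0.019]
force: [0.8, 0.9, -0.1]
opening: 0.995
t 8.5167 pos [0.4407 0.3581 0.1825] F [ 0.8  0.9 -0.1] op 0.995
tool axes cols
 [[ 0.052  0.999  0.009]
 [ 0.999 -0.052  0.008]
 [ 0.009  0.008 -1.   ]]
[-4.462e+02  2.118e+02  3.000e-01]
```

Run:
```python
from h import *
snap("top","t2.png",(140,300,100,325),3.5)
for n,z in dict(cell0_mid=.068,cell1_mid=.068,cell2_mid=.068,cell3_mid=.068,cover_mid=.02,bin=0).items():
  for c in("top","scene"):
    if c=="scene": read_camera(c)
    print(n,c,[(round(q["p"],2),np.round(unproj(c,q["at"],z)[:2],4)) for q in spotter.spot_point(n,c)[:3]])
    if c=="scene": read_camera("top")
```

```text
cell0_mid top [(0.66, array([ 0.6221, -0.0984])), (0.57, array([ 0.6325, -0.0327]))]
cell0_mid scene [(0.74, array([ 0.6319, -0.0883])), (0.55, array([ 0.5195, -0.0781]))]
cell1_mid top [(0.63, array([ 0.6277, -0.01  ]))]
cell1_mid scene [(0.69, array([ 0.6252, -0.0383]))]
cell2_mid top [(0.42, array([0.4409, 0.3395]))]
cell2_mid scene [(0.35, array([0.4941, 0.3683]))]
cell3_mid top []
cell3_mid scene [(0.68, array([ 0.628 , -0.0931]))]
cover_mid top [(0.59, array([0.4337, 0.3558])), (0.4, array([0.7005, 0.2878]))]
cover_mid scene []
bin top [(0.62, array([ 0.4218, -0.3274])), (0.27, array([0.4384, 0.3576]))]
bin scene [(0.95, array([ 0.4348, -0.3234])), (0.49, array([ 0.4547, -0.1392])), (0.15, array([ 0.5732, -0.0979]))]
```

View pics/t2.png

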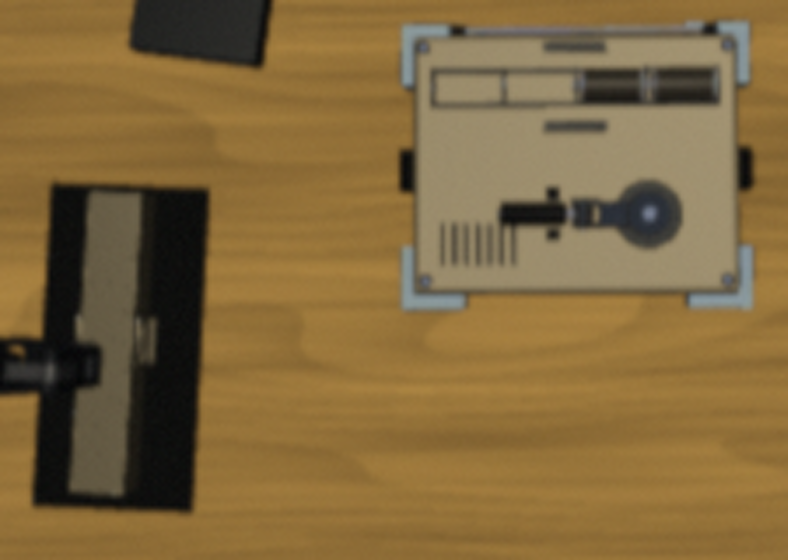

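The cover lies fully on the mat (col 70-140, rows 190-495). The cells sit at (85,684) and (85,612), with the bay centre at about (87,576) and the hub at (213,649).

```bash
python3 - <<'E'
from h import *
f=lambda r,c,z:np.round(unproj("top",(140+(r+.5)/3.5-.5,100+(c+.5)/3.5-.5),z)[:2],4)
for n,a in dict(bay=(87,576,.061),c0=(85,684,.075),c1=(85,612,.075),hub=(213,649,.079),railL=(87,434,.061),railR=(87,720,.061)).items(): print(n,f(*a))
s=st();print(to((.630,-.0945,.16),s))
E
python3 -m crank '-445 210 20 0 0 87 0; -445 210 20 0 0 87 0; -445 210 20 0 0 87 0; -445 210 20 0 0 87 0; -445 210 20 0 0 87 0; -445 210 20 0 0 87 0; -445 210 20 0 0 87 0; -445 210 20 0 0 87 0; -445 210 20 0 0 87 0; -445 210 20 0 0 87 0';python3 -c "
from h import *
s=st()
print(to((.629,-.0945,.12),s))"
```

```text
bay [ 0.6299 -0.0135]
c0 [ 0.6286 -0.0947]
c1 [ 0.6292 -0.0407]
hub [ 0.5324 -0.0669]
railL [0.6313 0.0951]
railR [ 0.6286 -0.1233]
t 9.7667 pos [0.4375 0.3555 0.1756] F [ 0.4 -0.1 -0.3] op 1.0
tool axes cols
 [[ 0.052  0.999  0.   ]
 [ 0.999 -0.052  0.   ]
 [ 0.     0.    -1.   ]]
[-439.5  215.5   15.6]
t: 10.6
ee_pos: [0.596, -0.0314, 0.1589]
orientation: [-3.114, -0.412, -0.001]
force: [0.2, 1.4, 0.4]
opening: 1.001
t 10.6 pos [ 0.596  -0.0314  0.1589] F [0.2 1.4 0.4] op 1.001
tool axes cols
 [[ 0.966  0.26   0.001]
 [ 0.26  -0.966  0.   ]
 [ 0.001 -0.    -1.   ]]
[15.4 69.5 38.9]
```

```bash
python3 -m crank '15 70 20 0 0 15 0.4; 15 70 20 0 0 15 0.4; 15 70 30 0 0 15 0.4; 15 70 40 0 0 15 0.4; 15 70 65 0 0 15 0.4; 15 70 80 0 0 15 0.4; 15 70 80 0 0 15 0.4; 15 70 80 0 0 15 0.4' 30;python3 -c "
from h import *
s=st()
print(to((.629,-.0945,.064),s))"
```

```text
t: 11.27
ee_pos: [0.6277, -0.0912, 0.0778]
orientation: [-3.14, -0.016, 0.004]
force: [0.3, -0.1, 0.5]
opening: 0.6
t 11.2667 pos [ 0.6277 -0.0912  0.0778] F [ 0.3 -0.1  0.5] op 0.6
tool axes cols
 [[ 1.     0.01  -0.002]
 [ 0.01  -1.     0.001]
 [-0.002 -0.001 -1.   ]]
[ 1.3  3.4 13.8]
```

```bash
python3 -m crank '1 3 8 0 0 0 0.4; 1 3 13 0 0 0 0.4; 1 3 13 0 0 0 0.4; 1 3 13 0 0 0 0.9; 1 3 13 0 0 0 0.9; 1 3 13 0 0 0 0.9; 1 3 13 0 0 0 0.9; 1 3 13 0 0 0 0.9' 40;python3 -c "
from h import *
s=st()"
```

```text
t: 11.93
ee_pos: [0.6303, -0.0962, 0.0664]
orientation: [-3.142, -0.012, -0.003]
force: [1.3, 0.2, 2.1]
opening: 0.28
t 11.9333 pos [ 0.6303 -0.0962  0.0664] F [1.3 0.2 2.1] op 0.28
tool axes cols
 [[ 1.     0.007  0.002]
 [ 0.007 -1.     0.   ]
 [ 0.002 -0.    -1.   ]]
```

```bash
python3 -m crank '0 0 -15 0 0 0 0.9; 0 0 -40 0 0 0 0.9; 0 0 -80 0 0 0 0.9; -20 30 -100 0 0 0 0.9; -45 60 -100 0 0 0 0.9; -70 90 -100 0 0 0 0.9; -95 120 -100 0 0 0 0.9; -120 150 -100 0 0 0 0.9;-145 180 -100 0 0 0 0.9; -145 180 -100 0 0 0 0.9' 40;python3 -c "
from h import *
s=st()
snap('scene','s5.png',(50,250,80,320),2.8)
for c in ('scene','top'):
    read_camera(c); print([(round(q['p'],2),np.round(unproj(c,q['at'],0)[:2],4)) for q in spotter.spot_point('bin',c)[:2]])
print(to((.43,-.325,.12),s))"
```

```text
t: 12.77
ee_pos: [0.4781, -0.2854, 0.1661]
orientation: [3.138, -0.009, -0.005]
force: [-0.0, -0.2, -0.4]
opening: 0.281
t 12.7667 pos [ 0.4781 -0.2854  0.1661] F [-0.  -0.2 -0.4] op 0.281
tool axes cols
 [[ 1.    -0.006 -0.003]
 [-0.006 -1.    -0.004]
 [-0.003  0.004 -1.   ]]
[(0.72, array([ 0.4295, -0.3339])), (0.29, array([0.4355, 0.3484]))]
[(0.67, array([ 0.4228, -0.3336]))]
[-47.8  39.7  46.4]
```

View pics/s5.png

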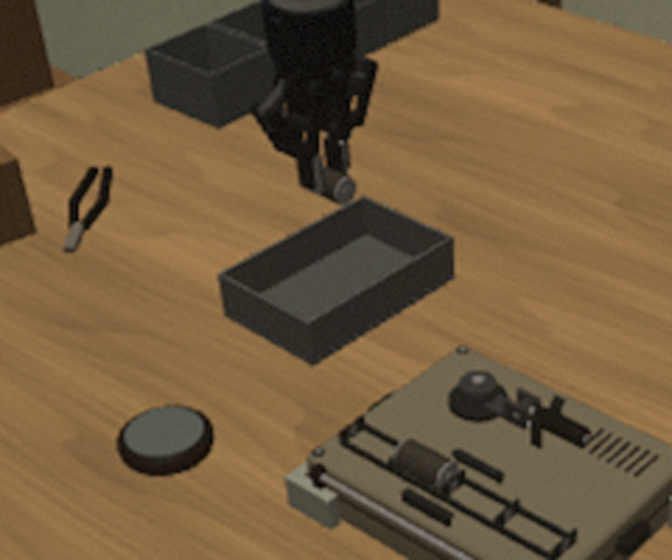

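The cell is held at (185,340) and the bin is unmoved.

```bash
python3 -m crank '-30 25 10 0 0 0 0.9; -55 45 20 0 0 0 0.9; -63 47 40 0 0 0 0.9; -63 47 75 0 0 0 0.9; -63 47 110 0 0 0 0.9; -63 47 135 0 0 0 0.9; -63 47 138 0 0 0 0.9; -63 47 138 0 0 0 0.9' 40;python3 -c "
from h import *
s=st()"
python3 -m crank '0 0 0 0 0 0 0.9; 0 0 2 0 0 0 0.4; 0 0 2 0 0 0 0.4; 0 0 2 0 0 0 0.4; 0 0 -30 0 0 0 0.4; 0 0 -70 0 0 0 0.4; 0 0 -110 0 0 0 0.4; 0 0 -130 0 0 0 0.4' 40;python3 -c "
from h import *
s=st();print(to((.629,-.0500,.12),s))"
```

```text
t: 13.68
ee_pos: [0.4231, -0.323, 0.0263]
orientation: [-3.14, -0.015, 0.005]
force: [0.1, -0.0, 0.2]
opening: 0.283
t 13.6833 pos [ 0.4231 -0.323   0.0263] F [ 0.1 -0.   0.2] op 0.283
tool axes cols
 [[ 1.     0.01  -0.003]
 [ 0.01  -1.     0.002]
 [-0.003 -0.002 -1.   ]]
t: 14.35
ee_pos: [0.4249, -0.3267, 0.1628]
orientation: [3.138, 0.01, 0.011]
force: [0.8, -0.1, 0.8]
opening: 0.6
t 14.35 pos [ 0.4249 -0.3267  0.1628] F [ 0.8 -0.1  0.8] op 0.6
tool axes cols
 [[ 1.     0.007  0.007]
 [ 0.007 -1.    -0.003]
 [ 0.007  0.003 -1.   ]]
[ 205.6 -275.5   43.2]
```

```bash
python3 -m crank '25 -33 0 0 0 0 0.4; 205 -276 0 0 0 0 0.4; 205 -276 0 0 0 0 0.4; 205 -276 0 0 0 0 0.4; 205 -276 0 0 0 0 0.4; 205 -276 10 0 0 0 0.4; 205 -276 20 0 0 0 0.4; 205 -276 40 0 0 0 0.4; 205 -276 65 0 0 0 0.4; 205 -276 80 0 0 0 0.4' 40;python3 -c "
from h import *
s=st();print(to((.629,-.0510,.064),s))"
```

```text
t: 15.18
ee_pos: [0.6277, -0.0396, 0.0749]
orientation: [-3.138, -0.026, 0.002]
force: [-0.6, 0.7, -0.3]
opening: 0.6
t 15.1833 pos [ 0.6277 -0.0396  0.0749] F [-0.6  0.7 -0.3] op 0.6
tool axes cols
 [[ 1.     0.016 -0.001]
 [ 0.016 -1.     0.004]
 [-0.001 -0.004 -1.   ]]
[ 1.1 11.5 10.8]
```

```bash
python3 -m crank '0 6 0 0 0 0.5 0.4; 0 6 0 0 0 0.5 0.4; 0 6 0 0 0 0.5 0.4' 40;python3 -c "
from h import *
s=st();print(to((.629,-.0510,.064),s))"
```

```text
t: 15.43
ee_pos: [0.6269, -0.0558, 0.0796]
orientation: [3.14, -0.007, 0.004]
force: [0.7, 0.2, 0.6]
opening: 0.6
t 15.4333 pos [ 0.6269 -0.0558  0.0796] F [0.7 0.2 0.6] op 0.6
tool axes cols
 [[ 1.    -0.005  0.003]
 [-0.005 -1.    -0.001]
 [ 0.003  0.001 -1.   ]]
[ 2.  -4.8 15.6]
```

```bash
python3 -m crank '1 -4 8 0 0 0 0.4; 1 -4 14 0 0 0 0.4; 1 -4 14 0 0 0 0.4; 1 -4 14 0 0 0 0.9; 1 -4 14 0 0 0 0.9; 1 -4 14 0 0 0 0.9; 1 -4 14 0 0 0 0.9; 1 -4 14 0 0 0 0.9' 40;python3 -c "
from h import *
s=st()"
```

```text
t: 16.1
ee_pos: [0.63, -0.0493, 0.0649]
orientation: [3.141, -0.002, 0.01]
force: [5.5, -0.7, 1.0]
opening: 0.285
t 16.1 pos [ 0.63   -0.0493  0.0649] F [ 5.5 -0.7  1. ] op 0.285
tool axes cols
 [[ 1.    -0.001  0.006]
 [-0.001 -1.    -0.   ]
 [ 0.006  0.    -1.   ]]
```

```bash
python3 -m crank '0 0 -15 0 0 0 0.9; 0 0 -40 0 0 0 0.9; 0 0 -80 0 0 0 0.9; -20 30 -100 0 0 0 0.9; -40 65 -100 0 0 0 0.9; -60 100 -100 0 0 0 0.9; -80 135 -100 0 0 0 0.9; -100 170 -100 0 0 0 0.9;-100 200 -100 0 0 0 0.9; -100 200 -100 0 0 0 0.9' 40;python3 -c "
from h import *
s=st()
snap('top','t3.png',(150,310,280,460),3.5)
for c in ('scene','top'):
    read_camera(c); print([(round(q['p'],2),np.round(unproj(c,q['at'],0)[:2],4)) for q in spotter.spot_point('bin',c)[:2]])
print(to((.43,-.325,.12),s))"
```

```text
t: 16.93
ee_pos: [0.5225, -0.2573, 0.1642]
orientation: [3.137, -0.02, -0.003]
force: [0.7, 0.3, -0.2]
opening: 0.282
t 16.9333 pos [ 0.5225 -0.2573  0.1642] F [ 0.7  0.3 -0.2] op 0.282
tool axes cols
 [[ 1.    -0.013 -0.002]
 [-0.013 -1.    -0.004]
 [-0.002  0.004 -1.   ]]
[(0.65, array([ 0.4347, -0.3274]))]
[(0.97, array([ 0.4231, -0.3314])), (0.64, array([ 0.6341, -0.0126]))]
[-91.5  68.6  44.7]
```

View pics/t3.png

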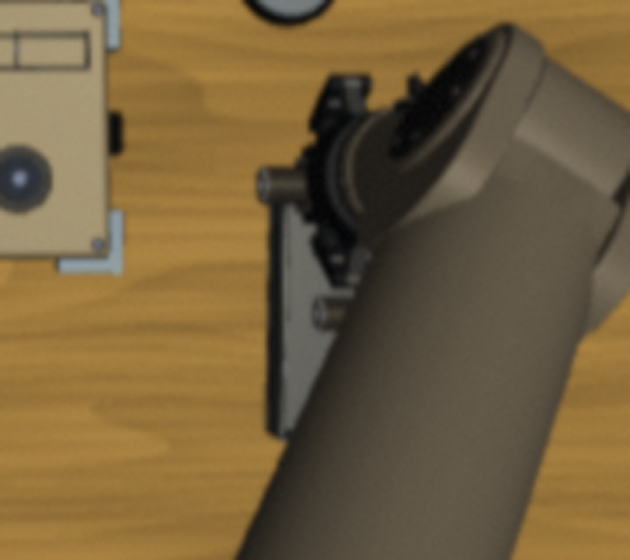

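The first cell is in the bin at (313,330), and the second is held at (185,290). I'll place it near x=0.475.

```bash
python3 -m crank '-15 25 0 0 0 0 0.9; -35 48 0 0 0 0 0.9; -48 66 5 0 0 0 0.9; -48 70 30 0 0 0 0.9; -48 70 60 0 0 0 0.9; -48 70 95 0 0 0 0.9; -48 70 125 0 0 0 0.9; -48 70 127 0 0 0 0.9; -48 70 127 0 0 0 0.9' 40;python3 -c "
from h import *
s=st()"
python3 -m crank '0 0 0 0 0 0 0.9; 0 0 0 0 0 0 0.55; 0 0 0 0 0 0 0.55; 0 0 0 0 0 0 0.55; 0 0 -30 0 0 0 0.55; 0 0 -70 0 0 0 0.55; 0 0 -110 0 0 0 0.4; 0 0 -130 0 0 0 0.4' 40;python3 -c "
from h import *
s=st();print(to((.5325,.0330,.13),s))"
```

```text
t: 17.93
ee_pos: [0.4782, -0.3168, 0.0351]
orientation: [-3.139, -0.001, 0.006]
force: [-0.2, -0.4, 0.1]
opening: 0.281
t 17.9333 pos [ 0.4782 -0.3168  0.0351] F [-0.2 -0.4  0.1] op 0.281
tool axes cols
 [[ 1.     0.001 -0.004]
 [ 0.001 -1.     0.003]
 [-0.004 -0.003 -1.   ]]
t: 18.6
ee_pos: [0.4807, -0.321, 0.1723]
orientation: [3.138, -0.003, 0.011]
force: [0.5, -0.7, 0.3]
opening: 0.599
t 18.6 pos [ 0.4807 -0.321   0.1723] F [ 0.5 -0.7  0.3] op 0.599
tool axes cols
 [[ 1.    -0.002  0.007]
 [-0.002 -1.    -0.004]
 [ 0.007  0.003 -1.   ]]
[  50.7 -354.3   41.4]
```

```bash
python3 -m crank '51 -354 20 0 0 0 0.5; 51 -354 20 0 0 0 0.5; 51 -354 20 0 0 0 0.5; 51 -354 20 0 0 0 0.5; 51 -354 20 0 0 0 0.5; 51 -354 20 0 0 0 0.5; 51 -354 20 0 0 0 0.5; 51 -354 20 0 0 0 0.5; 51 -354 40 0 0 0 0.5; 51 -354 60 0 0 0 0.5' 25;
python3 -m crank '0 0 0 0 0 0 0.5; 0 0 0 0 0 0 0.5; 0 0 0 0 0 0 0.5';python3 -c "
from h import *
s=st();print(to((.5325,.0330,.061),s))
read_camera('top');print([(round(q['p'],2),np.round(unproj('top',q['at'],.02)[:2],4)) for q in spotter.spot_point('cell0_mid','top')])"
```

```text
t: 19.43
ee_pos: [0.5327, 0.0436, 0.1077]
orientation: [-3.136, -0.015, -0.008]
force: [-0.5, -0.5, -0.5]
opening: 0.497
t: 19.68
ee_pos: [0.5311, 0.0333, 0.108]
orientation: [3.141, -0.006, 0.003]
force: [-0.0, -1.2, 0.3]
opening: 0.493
t 19.6833 pos [0.5311 0.0333 0.108 ] F [-0.  -1.2  0.3] op 0.493
tool axes cols
 [[ 1.    -0.004  0.002]
 [-0.004 -1.    -0.   ]
 [ 0.002  0.    -1.   ]]
[ 1.3  0.3 47. ]
[(0.51, array([ 0.4194, -0.3246]))]
```

```bash
python3 -m crank '1 0 20 0 0 0 0.5; 1 0 38 0 0 0 0.5; 1 0 46 0 0 0 0.5; 1 0 46 0 0 0 0.5; 1 0 46 0 0 0 0.9; 1 0 46 0 0 0 0.9; 1 0 46 0 0 0 0.9; 1 0 46 0 0 0 0.9;1 0 46 0 0 0 0.9' 25;python3 -c "
from h import *
s=st()"
```

```text
t: 20.53
ee_pos: [0.5324, 0.0348, 0.0616]
orientation: [-3.141, 0.002, -0.004]
force: [1.2, -1.2, 2.0]
opening: 0.201
t 20.5333 pos [0.5324 0.0348 0.0616] F [ 1.2 -1.2  2. ] op 0.201
tool axes cols
 [[ 1.    -0.001  0.002]
 [-0.001 -1.     0.   ]
 [ 0.002 -0.    -1.   ]]
```

```bash
python3 -m crank '0 0 -4 0 0 0 0.9; 0 1 -9 0 0 0 0.9; 0 3 -17 0 0 0 0.9; 0 7 -26 0 0 0 0.9; 0 12 -33 0 0 0 0.9; 0 12 -33 0 0 0 0.9' 25;python3 -c "
from h import *
s=st()
for c in ('scene',):
  snap(c,'s6.png',(120,260,200,380),4)"
```

```text
t: 21.03
ee_pos: [0.5317, 0.0228, 0.0953]
orientation: [-3.14, 0.004, -0.002]
force: [1.1, 1.3, -4.5]
opening: 0.199
t 21.0333 pos [0.5317 0.0228 0.0953] F [ 1.1  1.3 -4.5] op 0.199
tool axes cols
 [[ 1.    -0.003  0.001]
 [-0.003 -1.     0.002]
 [ 0.001 -0.002 -1.   ]]
```

View pics/s6.png

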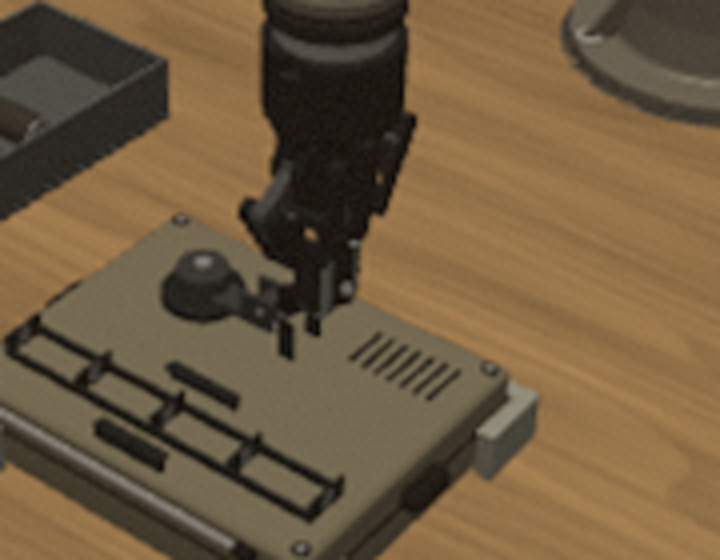

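The handle end at (287,345) is rising with the fingers. I'll continue the arc.

```bash
python3 -m crank '0 6 -6 0 0 0 0.9; 0 13 -11 0 0 0 0.9; 0 22 -15 0 0 0 0.9; 0 30 -17 0 0 0 0.9; 0 39 -18 0 0 0 0.9; 0 42 -18 0 0 0 0.9; 0 42 -18 0 0 0 0.9; 0 42 -18 0 0 0 0.9' 25;python3 -c "
from h import *
s=st()
for c in ('scene',):
  snap(c,'s7.png',(120,260,200,380),4)"
```

```text
t: 21.75
ee_pos: [0.5319, -0.0216, 0.1126]
orientation: [3.14, -0.006, 0.003]
force: [0.5, -1.3, 7.3]
opening: 0.167
t 21.75 pos [ 0.5319 -0.0216  0.1126] F [ 0.5 -1.3  7.3] op 0.167
tool axes cols
 [[ 1.    -0.004  0.002]
 [-0.004 -1.    -0.002]
 [ 0.002  0.002 -1.   ]]
```

View pics/s7.png

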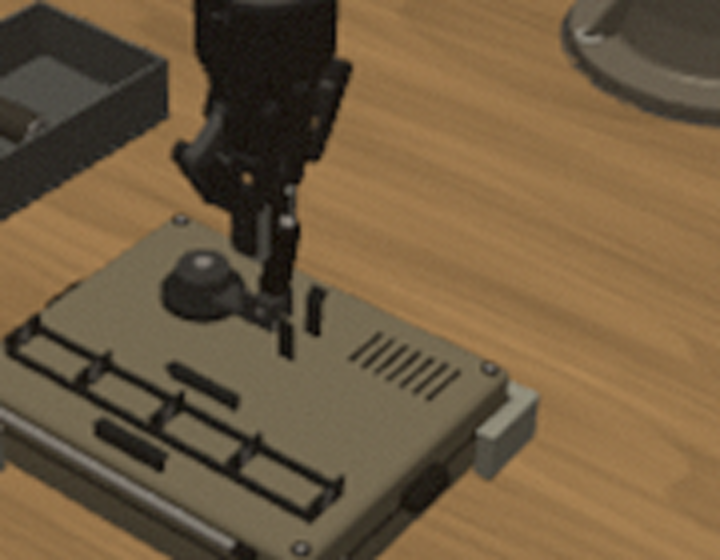

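The handle looks upright at (250,280), but the grip is off-centre. I'll re-grip deeper, centred on the pivot.

```bash
python3 -m crank '0 0 0 0 0 0 0.5; 0 0 0 0 0 0 0.5; 0 0 0 0 0 0 0.5; 0 -4 -1 0 0 0 0.5; 0 -5 8 0 0 0 0.5;0 -5 13 0 0 0 0.5;0 -5 13 0 0 0 0.5; 0 -5 13 0 0 0 0.5' 40;python3 -c "
from h import *
s=st()
snap('scene','s8.png',(130,250,230,350),5)"
```

```text
t: 22.47
ee_pos: [0.5306, -0.014, 0.0978]
orientation: [3.141, -0.002, -0.003]
force: [-0.1, -0.7, 0.0]
opening: 0.5
t 22.4667 pos [ 0.5306 -0.014   0.0978] F [-0.1 -0.7  0. ] op 0.5
tool axes cols
 [[ 1.    -0.001 -0.002]
 [-0.001 -1.    -0.   ]
 [-0.002  0.    -1.   ]]
```

View pics/s8.png

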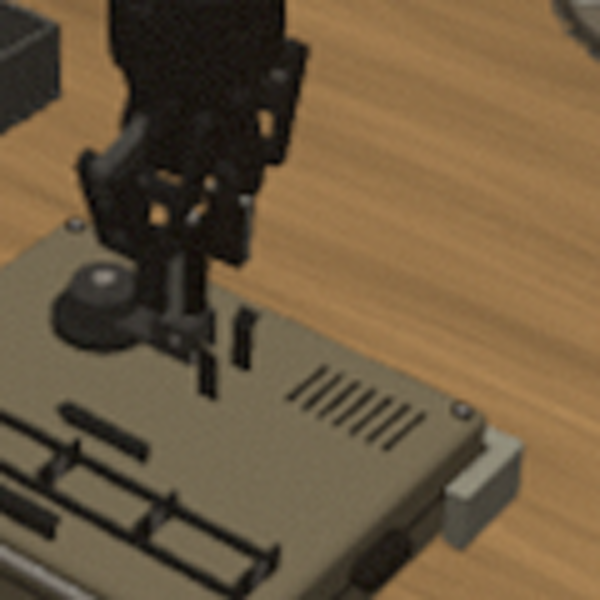

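The clip is empty and the handle stands between the fingers, above the pivot at (330,180). I'll close on it.

```bash
python3 -m crank '1 3 0 0 0 0 0.5; 1 3 0 0 0 0 0.9; 1 3 0 0 0 0 0.9; 1 3 0 0 0 0 0.9; 1 3 0 0 0 0 0.9; 1 3 0 0 0 0 0.9' 35;python3 -c "
from h import *
s=st()"
```

```text
t: 23.02
ee_pos: [0.5324, -0.0173, 0.0989]
orientation: [3.141, -0.003, 0.001]
force: [-1.0, -1.1, 1.3]
opening: 0.196
t 23.0167 pos [ 0.5324 -0.0173  0.0989] F [-1.  -1.1  1.3] op 0.196
tool axes cols
 [[ 1.    -0.002  0.   ]
 [-0.002 -1.    -0.   ]
 [ 0.     0.    -1.   ]]
```

```bash
python3 -m crank '9 1 0 0 0 0 0.9; 17 3 0 0 0 0 0.9; 29 9 0 0 0 0 0.9; 38 18 0 0 0 0 0.9; 45 29 0 0 0 0 0.9; 49 41 0 0 0 0 0.9; 50 50 0 0 0 0 0.9; 50 50 0 0 0 0 0.9' 40;python3 -c "
from h import *
s=st()"
```

```text
t: 23.68
ee_pos: [0.5831, -0.0696, 0.099]
orientation: [3.14, -0.007, 0.003]
force: [0.5, -1.4, 2.6]
opening: 0.201
t 23.6833 pos [ 0.5831 -0.0696  0.099 ] F [ 0.5 -1.4  2.6] op 0.201
tool axes cols
 [[ 1.    -0.004  0.002]
 [-0.004 -1.    -0.002]
 [ 0.002  0.002 -1.   ]]
```

```bash
python3 -m crank '-2 15 0 0 0 0 0.9; -9 29 0 0 0 0 0.9; -21 40 0 0 0 0 0.9; -34 48 0 0 0 0 0.9; -50 50 0 0 0 0 0.9; -66 48 0 0 0 0 0.9; -79 40 0 0 0 0 0.9; -91 29 0 0 0 0 0.9; -98 15 0 0 0 0 0.9; -100 0 0 0 0 0 0.9' 40
python3 -m crank '2 -15 0 0 0 0 0.9; 9 -29 0 0 0 0 0.9; 21 -40 0 0 0 0 0.9; 34 -48 0 0 0 0 0.9; 50 -50 0 0 0 0 0.9; 66 -48 0 0 0 0 0.9; 79 -40 0 0 0 0 0.9; 91 -29 0 0 0 0 0.9; 98 -15 0 0 0 0 0.9; 100 0 0 0 0 0 0.9' 40
```

```text
t: 24.52
ee_pos: [0.4826, -0.0681, 0.099]
orientation: [3.14, -0.005, 0.008]
force: [5.2, -2.7, -2.3]
opening: 0.199
t: 25.35
ee_pos: [0.5832, -0.066, 0.0989]
orientation: [-3.14, -0.001, -0.002]
force: [-0.3, 3.2, 3.4]
opening: 0.196
```

```bash
python3 -m crank '-2 15 0 0 0 0 0.9; -9 29 0 0 0 0 0.9; -21 40 0 0 0 0 0.9; -34 48 0 0 0 0 0.9; -50 50 0 0 0 0 0.9; -66 48 0 0 0 0 0.9; -79 40 0 0 0 0 0.9; -91 29 0 0 0 0 0.9; -98 15 0 0 0 0 0.9; -100 0 0 0 0 0 0.9' 40 | tail -2
python3 -m crank '2 -15 0 0 0 0 0.9; 9 -29 0 0 0 0 0.9; 21 -40 0 0 0 0 0.9; 34 -48 0 0 0 0 0.9; 50 -50 0 0 0 0 0.9; 66 -48 0 0 0 0 0.9; 79 -40 0 0 0 0 0.9; 91 -29 0 0 0 0 0.9; 98 -15 0 0 0 0 0.9; 100 0 0 0 0 0 0.9' 40 |tail -4
python3 -m crank '-2 15 0 0 0 0 0.9; -9 29 0 0 0 0 0.9; -21 40 0 0 0 0 0.9; -34 48 0 0 0 0 0.9; -50 50 0 0 0 0 0.9; -66 48 0 0 0 0 0.9; -79 40 0 0 0 0 0.9; -91 29 0 0 0 0 0.9; -98 15 0 0 0 0 0.9; -100 0 0 0 0 0 0.9' 40 | tail -2
python3 -m crank '2 -15 0 0 0 0 0.9; 9 -29 0 0 0 0 0.9; 21 -40 0 0 0 0 0.9; 34 -48 0 0 0 0 0.9; 50 -50 0 0 0 0 0.9; 66 -48 0 0 0 0 0.9; 79 -40 0 0 0 0 0.9; 91 -29 0 0 0 0 0.9; 98 -15 0 0 0 0 0.9; 100 0 0 0 0 0 0.9' 40
```

```text
force: [6.8, -2.4, -3.1]
opening: 0.199
ee_pos: [0.5831, -0.066, 0.099]
orientation: [-3.14, -0.001, -0.003]
force: [0.7, 3.8, 2.6]
opening: 0.198
force: [7.6, -2.7, -3.5]
opening: 0.194
t: 28.68
ee_pos: [0.583, -0.0658, 0.0991]
orientation: [-3.14, -0.001, -0.003]
force: [2.3, 3.5, 1.5]
opening: 0.196
```

```bash
python3 -m crank '-2 15 0 0 0 0 0.9; -9 29 0 0 0 0 0.9; -21 40 0 0 0 0 0.9; -34 48 0 0 0 0 0.9; -50 50 0 0 0 0 0.9; -66 48 0 0 0 0 0.9; -79 40 0 0 0 0 0.9; -91 29 0 0 0 0 0.9; -98 15 0 0 0 0 0.9; -100 0 0 0 0 0 0.9' 40 | tail -2
python3 -m crank '2 -15 0 0 0 0 0.9; 9 -29 0 0 0 0 0.9; 21 -40 0 0 0 0 0.9; 34 -48 0 0 0 0 0.9; 50 -50 0 0 0 0 0.9; 50 -50 0 0 0 0 0.9; 50 -50 0 0 0 0 0.9' 40;python3 -c "
from h import *
s=st()"
```

```text
force: [8.0, -2.6, -4.1]
opening: 0.2
t: 30.1
ee_pos: [0.5315, -0.0174, 0.0989]
orientation: [-3.141, 0.003, -0.0]
force: [1.2, 1.4, 5.1]
opening: 0.2
t 30.1 pos [ 0.5315 -0.0174  0.0989] F [1.2 1.4 5.1] op 0.2
tool axes cols
 [[ 1.    -0.002  0.   ]
 [-0.002 -1.     0.   ]
 [ 0.    -0.    -1.   ]]
```

```bash
python3 -m crank '1 0 0 0 0 0 0.9; 1 0 0 0 0 0 0.6; 1 0 0 0 0 0 0.6; 1 0 -7 0 0 0 0.6; 1 0 -14 0 0 0 0.6; 1 0 -14 0 0 0 0.9; 1 0 -14 0 0 0 0.9; 1 0 -14 0 0 0 0.9; 1 0 -14 0 0 0 0.9' 25;python3 -c "
from h import *
s=st()"
```

```text
t: 30.85
ee_pos: [0.5336, -0.0171, 0.1135]
orientation: [-3.141, 0.002, -0.001]
force: [-1.7, -0.2, 7.5]
opening: 0.203
t 30.85 pos [ 0.5336 -0.0171  0.1135] F [-1.7 -0.2  7.5] op 0.203
tool axes cols
 [[ 1.    -0.001  0.001]
 [-0.001 -1.     0.   ]
 [ 0.001 -0.    -1.   ]]
```

```bash
python3 -m crank '-1 -9 1 0 0 0 0.9; -1 -17 3 0 0 0 0.9; -1 -25 7 0 0 0 0.9; -1 -33 12 0 0 0 0.9; -1 -39 18 0 0 0 0.9; -1 -44 26 0 0 0 0.9; -1 -44 26 0 0 0 0.9' 25;python3 -c "
from h import *
s=st();snap('scene','s9.png',(120,260,200,380),4)"
```

```text
t: 31.43
ee_pos: [0.5333, 0.0288, 0.0867]
orientation: [-3.14, -0.001, -0.002]
force: [-0.1, 3.1, 5.7]
opening: 0.197
t 31.4333 pos [0.5333 0.0288 0.0867] F [-0.1  3.1  5.7] op 0.197
tool axes cols
 [[ 1.     0.001  0.002]
 [ 0.001 -1.     0.001]
 [ 0.002 -0.001 -1.   ]]
```

View pics/s9.png

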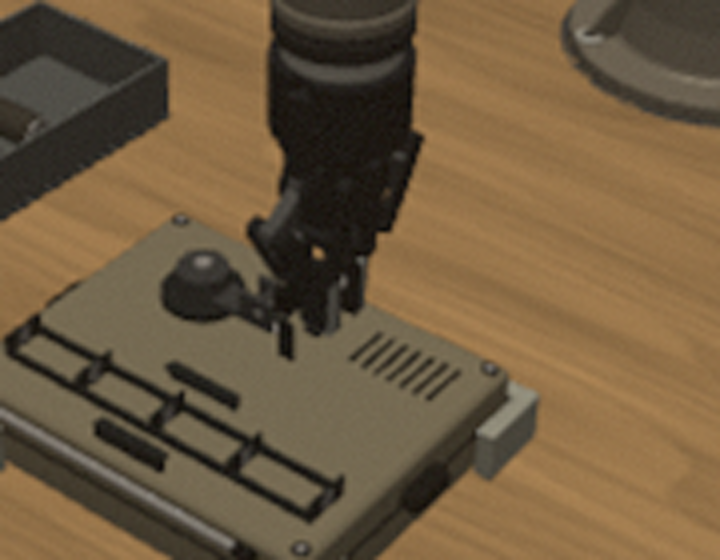

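The handle is part-way down and aligned with the clip cheeks at about (335,290). I'll finish the arc.

```bash
python3 -m crank '0 -4 8 0 0 0 0.9; 0 -6 16 0 0 0 0.9; 0 -7 24 0 0 0 0.9; 0 -7 26 0 0 0 0.9; 0 -7 26 0 0 0 0.9' 25;python3 -c "
from h import *
s=st()"
```

```text
t: 31.9
ee_pos: [0.5326, 0.0364, 0.0603]
orientation: [-3.139, -0.001, -0.0]
force: [-0.0, 4.7, 1.5]
opening: 0.2
t 31.9 pos [0.5326 0.0364 0.0603] F [-0.   4.7  1.5] op 0.2
tool axes cols
 [[ 1.     0.     0.   ]
 [ 0.    -1.     0.002]
 [ 0.    -0.002 -1.   ]]
```

```bash
python3 -m crank '0 0 0 0 0 0 0.6; 0 0 0 0 0 0 0.6; 0 0 -1 0 0 0 0.6; 0 1 -30 0 0 0 0.6; 0 2 -50 0 0 0 1; 0 4 -50 0 0 0 1; 0 4 -50 0 0 0 1; 0 4 -32 0 0 0 1; 0 4 -26 0 0 0 1; 0 4 -26 0 0 0 1' 25;
python3 -m crank '0 0 2 0 0 0 1; 0 0 4 0 0 0 1; 0 0 4 0 0 0 1; 0 0 4 0 0 0 1'
```

```text
t: 32.73
ee_pos: [0.53, 0.0297, 0.0844]
orientation: [3.141, -0.003, -0.008]
force: [-0.5, -0.3, 0.0]
opening: 0.002
t: 33.07
ee_pos: [0.5333, 0.0298, 0.0835]
orientation: [-3.141, 0.003, -0.003]
force: [0.9, -0.1, 3.7]
opening: 0.003
```

The fingertips touch the grip's top at z≈0.0835, so it is level and stowed (expected 0.084). Now the cover.

```bash
python3 -m crank '0 0 -40 0 0 0 0; 0 0 -80 0 0 0 0; -93 -326 -95 0 0 -87 0; -93 -326 -95 0 0 -87 0; -93 -326 -95 0 0 -87 0; -93 -326 -95 0 0 -87 0; -93 -326 -95 0 0 -87 0; -93 -326 -95 0 0 -87 0; -93 -326 -95 0 0 -87 0; -93 -326 -95 0 0 -87 0' 50;python3 -c "
from h import *
s=st();print(to((.4375,.3559,.10),s))"
```

```text
t: 33.9
ee_pos: [0.4404, 0.352, 0.1776]
orientation: [-2.753, -1.513, -0.0]
force: [1.1, 0.5, -0.6]
opening: 1.0
t 33.9 pos [0.4404 0.352  0.1776] F [ 1.1  0.5 -0.6] op 1.0
tool axes cols
 [[ 0.536  0.844  0.   ]
 [ 0.844 -0.536  0.   ]
 [ 0.     0.    -1.   ]]
[ 1.7 -4.5 77.6]
```

```bash
python3 -m crank '1 -3 20 0 0 -29.4 0; 1 -3 30 0 0 -29.4 0; 1 -3 50 0 0 -29.4 0; 1 -3 70 0 0 -29.4 0; 1 -3 80 0 0 -29.4 0; 1 -3 80 0 0 -29.4 0; 1 -3 80 0 0 -29.4 0' 50;python3 -c "
from h import *
s=st();print(to((.4375,.3559,.018),s))
for c in ('scene','top'):
  read_camera(c); print([(round(q['p'],2),np.round(unproj(c,q['at'],.02)[:2],4)) for q in spotter.spot_point('cover_mid',c)[:2]])"
```

```text
t: 34.48
ee_pos: [0.4395, 0.3525, 0.0973]
orientation: [2.289, 2.151, -0.001]
force: [-0.4, -0.2, -0.8]
opening: 0.996
t 34.4833 pos [0.4395 0.3525 0.0973] F [-0.4 -0.2 -0.8] op 0.996
tool axes cols
 [[ 0.062  0.998 -0.   ]
 [ 0.998 -0.062 -0.001]
 [-0.001 -0.    -1.   ]]
[ 3.3 -2.2 79.3]
[(0.67, array([0.4432, 0.3597])), (0.48, array([0.4642, 0.3573]))]
[(0.89, array([0.4396, 0.3609]))]
```

```bash
python3 -m crank '3 -2 25 0 0 -0.6 0; 3 -2 50 0 0 -0.6 0; 3 -2 70 0 0 -0.6 0; 3 -2 78 0 0 -0.6 0; 3 -2 78 0 0 -0.6 0; 3 -2 78 0 0 -0.6 0' 50;python3 -c "
from h import *
s=st();print(to((.4375,.3559,.0185),s))"
```

```text
t: 35.18
ee_pos: [0.4382, 0.3563, 0.0201]
orientation: [2.275, 2.166, 0.002]
force: [0.3, 0.3, -0.0]
opening: 1.002
t 35.1833 pos [0.4382 0.3563 0.0201] F [ 0.3  0.3 -0. ] op 1.002
tool axes cols
 [[ 0.049  0.999  0.001]
 [ 0.999 -0.049  0.001]
 [ 0.001  0.001 -1.   ]]
[-0.4 -0.7  1.6]
```

```bash
python3 -m crank '0 -1 1 0 0 0 0.4; 0 -1 1 0 0 0 0.7; 0 -1 1 0 0 0 0.7; 0 -1 1 0 0 0 0.7; 0 -1 1 0 0 0 0.7; 0 -1 1 0 0 0 0.7; 0 -1 1 0 0 0 0.7' 60;python3 -c "
from h import *
s=st()"
```

```text
t: 35.77
ee_pos: [0.4374, 0.3568, 0.0201]
orientation: [-2.275, -2.166, -0.004]
force: [-0.7, 0.3, 6.9]
opening: 0.471
t 35.7667 pos [0.4374 0.3568 0.0201] F [-0.7  0.3  6.9] op 0.471
tool axes cols
 [[ 0.049  0.999  0.002]
 [ 0.999 -0.049  0.002]
 [ 0.002  0.001 -1.   ]]
```

```bash
python3 -m crank '0 0 -20 0 0 0 0.7; 0 0 -60 0 0 0 0.7; 0 0 -100 0 0 0 0.7; 0 0 -140 0 0 0 0.7; 0 0 -160 0 0 0 0.7; 0 0 -160 0 0 0 0.7' 60;python3 -c "
from h import *
s=st();print(to((.6303,-.0103,.175),s))"
```

```text
t: 36.27
ee_pos: [0.4396, 0.3584, 0.1847]
orientation: [-2.275, -2.166, -0.019]
force: [0.0, 0.3, -0.5]
opening: 0.47
t 36.2667 pos [0.4396 0.3584 0.1847] F [ 0.   0.3 -0.5] op 0.47
tool axes cols
 [[ 0.049  0.999  0.008]
 [ 0.999 -0.049  0.008]
 [ 0.009  0.008 -1.   ]]
[-359.   208.4    8.2]
```

```bash
python3 -m crank '-359 209 8 0 0 86.8 0.7; -359 209 8 0 0 86.8 0.7; -359 209 8 0 0 86.8 0.7; -359 209 8 0 0 86.8 0.7; -359 209 8 0 0 86.8 0.7; -359 209 8 0 0 86.8 0.7; -359 209 8 0 0 86.8 0.7; -359 209 8 0 0 86.8 0.7; -359 209 8 0 0 86.8 0.7; -359 209 8 0 0 86.8 0.7' 60;python3 -c "
from h import *
s=st();print(to((.6303,-.0103,.15),s))"
```

```text
t: 37.1
ee_pos: [0.6277, -0.0149, 0.1692]
orientation: [-3.114, -0.416, 0.003]
force: [0.9, 1.3, -1.7]
opening: 0.471
t 37.1 pos [ 0.6277 -0.0149  0.1692] F [ 0.9  1.3 -1.7] op 0.471
tool axes cols
 [[ 0.965  0.263 -0.002]
 [ 0.263 -0.965 -0.   ]
 [-0.002 -0.    -1.   ]]
[ 3.8 -3.7 19.2]
```

```bash
python3 -m crank '3 -4 5 0 0 14.9 0.7; 3 -4 10 0 0 14.9 0.7; 3 -4 20 0 0 14.9 0.7; 3 -4 35 0 0 14.9 0.7; 3 -4 50 0 0 14.9 0.7; 3 -4 60 0 0 14.9 0.7; 3 -4 60 0 0 14.9 0.7; 3 -4 60 0 0 14.9 0.7; 3 -4 60 0 0 14.9 0.7' 60;python3 -c "
from h import *
s=st();print(to((.6303,-.0103,.09),s))
snap('top','t4.png',(140,236,205,325),6)
print([np.round(proj('top',p),1) for p in ((.63,-.0135,.055),)])"
```

```text
t: 37.85
ee_pos: [0.6302, -0.0081, 0.1109]
orientation: [-3.141, -0.021, -0.002]
force: [-0.0, -0.0, -1.2]
opening: 0.472
t 37.85 pos [ 0.6302 -0.0081  0.1109] F [-0.  -0.  -1.2] op 0.472
tool axes cols
 [[ 1.     0.013  0.001]
 [ 0.013 -1.     0.   ]
 [ 0.001 -0.    -1.   ]]
[ 0.1  2.3 20.9]
[array([164.8, 264.2])]
```

View pics/t4.png

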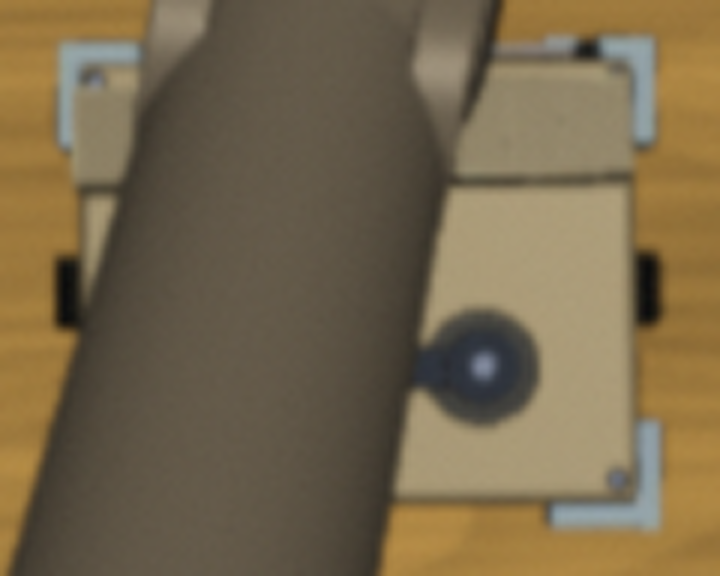

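The cover hangs over the bay (left end col 73, right end col 634, lower edge row ~184), which matches its initial placement. I'll do fine alignment, then lower it.

```bash
python3 -m crank '0 1 10 0 0 0.3 0.7; 0 1 20 0 0 0.3 0.7; 0 1 20 0 0 0.3 0.7; 0 1 20 0 0 0.3 0.7; 0 1 20 0 0 0.3 0.7' 60;python3 -c "
from h import *
s=st();print(to((.6303,-.0103,.0715),s))"
```

```text
t: 38.32
ee_pos: [0.6297, -0.0091, 0.0902]
orientation: [-3.142, -0.011, 0.0]
force: [0.4, -0.4, -1.8]
opening: 0.469
t 38.3167 pos [ 0.6297 -0.0091  0.0902] F [ 0.4 -0.4 -1.8] op 0.469
tool axes cols
 [[ 1.     0.007 -0.   ]
 [ 0.007 -1.     0.   ]
 [-0.    -0.    -1.   ]]
[ 0.6  1.2 18.7]
```

```bash
python3 -m crank '1 1 5 0 0 0 0.7; 1 1 10 0 0 0 0.7; 1 1 14 0 0 0 0.7; 1 1 16 0 0 0 0.7; 1 1 16 0 0 0 0.7' 60
python3 -m crank '0 0 2 0 0 0 0.7; 0 0 3 0 0 0 0.7; 0 0 4 0 0 0 0.7; 0 0 4 0 0 0 0.7' 60
```

```text
t: 38.73
ee_pos: [0.6302, -0.01, 0.0735]
orientation: [-3.142, -0.011, 0.002]
force: [0.0, 0.6, -1.5]
opening: 0.473
t: 39.07
ee_pos: [0.631, -0.0101, 0.0721]
orientation: [-3.141, -0.011, -0.001]
force: [-3.9, 0.9, 7.9]
opening: 0.472
```

```bash
python3 -m crank '0 0 1 0 0 0 0.7; 0 0 1 0 0 0 0.7; 0 0 1 0 0 0 0; 0 0 1 0 0 0 0; 0 0 1 0 0 0 0; 0 0 1 0 0 0 0' 60
python3 -m crank '0 0 -10 0 0 0 0; 0 0 -30 0 0 0 0; 0 0 -50 0 0 0 0; 0 0 -70 0 0 0 0.5; 0 0 -70 0 0 0 1; 0 0 -70 0 0 0 1; 0 0 -70 0 0 0 1; 0 0 -45 0 0 0 1; 0 0 -28 0 0 0 1; 0 0 -22 0 0 0 1' 40
python3 -m crank '0 0 2 0 0 0 1; 0 0 4 0 0 0 1; 0 0 6 0 0 0 1; 0 0 6 0 0 0 1'
```

```text
t: 39.57
ee_pos: [0.6308, -0.0101, 0.0692]
orientation: [-3.142, -0.011, 0.0]
force: [-0.8, 0.2, -0.4]
opening: 0.993
t: 40.4
ee_pos: [0.6294, -0.0097, 0.089]
orientation: [-3.141, -0.011, 0.006]
force: [-9.2, 1.2, 33.8]
opening: 0.006
t: 40.73
ee_pos: [0.6302, -0.0097, 0.089]
orientation: [-3.139, -0.01, 0.004]
force: [-10.5, 1.5, 25.1]
opening: -0.003
```

The cover top is at 0.089, exactly seated. I'll retract and check.

```bash
python3 -m crank '0 0 -20 0 0 0 1; 0 0 -60 0 0 0 0.5; 0 0 -100 0 0 0 0.5; -300 -520 -130 0 0 0 0.5; -300 -520 -130 0 0 0 0.5; -300 -520 -130 0 0 0 0.5; -300 -520 -130 0 0 0 0.5; -300 -520 -130 0 0 0 0.5; -300 -520 -130 0 0 0 0.5; -300 -520 -130 0 0 0 0.5' 40
python3 -m crank '-130 -250 0 0 0 0 0.5; -130 -250 0 0 0 0 0.5; -130 -250 0 0 0 0 0.5; -130 -250 0 0 0 0 0.5; -130 -250 0 0 0 0 0.5; -130 -250 0 0 0 0 0.5; -130 -250 0 0 0 0 0.5; -130 -250 0 0 0 0 0.5'
python3 - <<'E'
from h import *
a=read_camera("top")[:,:,::-1]; b=read_camera("scene")[:,:,::-1]
x=cv2.resize(a[130:290,200:420].copy(),(400,291),interpolation=cv2.INTER_CUBIC)
y=cv2.resize(a[140:236,205:325].copy(),(400,320),interpolation=cv2.INTER_CUBIC)
z=cv2.resize(b[100:290,130:370].copy(),(400,316),interpolation=cv2.INTER_CUBIC)
w=np.zeros((600,800,3),np.uint8); w[:291,:400]=x; w[:320,400:]=y; w[-280:,:400]=z[-280:]
v=cv2.resize(b[150:240,200:320].copy(),(373,280),interpolation=cv2.INTER_CUBIC); w[-280:,410:783]=v
cv2.imwrite("pics/fin.png",w)
for n,z in dict(switch_box=0,magnifier=0,cover_mid=.072,handle_grip=.075).items():
  print(n,[(round(q["p"],2),np.round(unproj("top",q["at"],z)[:2],4)) for q in spotter.spot_point(n,"top")[:1]])
E
```

```text
t: 41.57
ee_pos: [0.4816, 0.2424, 0.1996]
orientation: [3.141, 0.011, -0.002]
force: [0.8, 0.3, -0.2]
opening: 0.497
t: 42.23
ee_pos: [0.3446, 0.498, 0.1987]
orientation: [-3.139, -0.03, 0.006]
force: [-1.8, 1.2, 0.0]
opening: 0.504
switch_box []
magnifier [(0.94, array([ 0.6914, -0.2918]))]
cover_mid [(0.75, array([ 0.6199, -0.0163]))]
handle_grip [(0.65, array([0.5284, 0.0124]))]
```

View pics/fin.png

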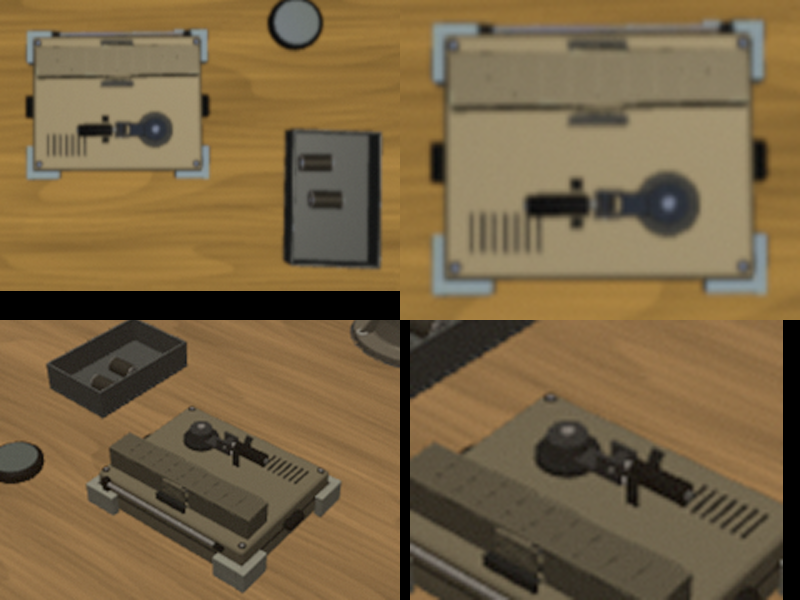

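The final picture shows both cells in the bin at (162,315) and (199,325), the handle level in its clip, and the cover seated on the bay with its tabs out over the catches. Everything matches, so I'll hand in.

```bash
python3 -c "
from workcell import robot; print(robot.hand_in())"
```

```text
the job is handed in; nothing more can be done
None
```

I did the whole job in the order asked and handed it in at about 42 s on the robot's clock; the hand-in gave no verdict.

- **Cover off:** I squeezed the tabs flush (the gripper read about 40 mm), lifted the cover off and laid it on the mat.
- **Cells:** Only two old cells were in the bay, both at its -y end. I put both in the grey bin.
- **Crank:** I swung the handle upright, and it stood there on its own when I let go. I then wound four full turns clockwise, with the gripper reading a steady 17 mm (the grip is 18 mm thick).
- **Handle and cover back:** I folded the handle into its clip and snapped the cover back on over the empty bay.

**Last checks:**
- **Handle:** A touch from above met the grip at z ≈ 0.0835 m; 0.084 m is expected when stowed.
- **Cover:** I pressed on its top with 25–34 N and it sat at z = 0.089 m, the seated height.
- **Final pictures:** They show both cells in the bin, the handle in its clip, the cover seated and the magnifier in place.

**Not confirmed:**
- **Switch box:** The detector did not find it in the last top picture, and that view was cropped without it. I never touched it, but I have no final check of its position.
- **Cover position:** The detector put the cover's middle about 1 cm off in x. The picture and the press test did not support that.
- **Crank turns:** The count comes from the path I moved, as there was no reading of the crank angle.

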